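# Clamp a plaster tablet with the long T-key of a carving vise

## Robot

A 7-joint arm with a two-finger parallel gripper is mounted at the origin on the work surface. World frame = base frame: x ahead of the robot, y to its left, z up, the work surface at z = 0. Lengths are in m, angles in rad, forces in N, time in s.
With the tool pointing down it reaches from about 0.425 to 0.95 m from the base axis. Payload 4.7 kg.
Tool frame: the origin (TCP) lies between the finger pads; the fingertips stand 25 mm ahead of it and the grasp point (between the pads) lies 6 mm ahead of it; x points along the fingers, z is the direction in which the jaws open and shut, and the axes are right-handed (so a half turn about x gives the same grasp; the last joint's range is limited). The gripper opens to 85 mm and grips with 20 to 120 N. Pads are 22 mm wide; open, the fingers measure 114 mm over their backs; the gripper's body (76 mm by 85 mm) begins 54 mm behind the grasp point. The pads swing forward as they close: fully open they stand 13 mm farther back than shut.
Start: joints at [1.09, 0.469, -0.049, 1.532, 0.024, 1.141, -0.082], TCP at [0.295, -0.607, 0.256] pointing down, gripper open.
Joint ranges: [-2.59, 2.59], [-0.33, 1.99], [-1.39, 1.29], [0.1, 2.45], [-1.04, 4.18], [0.21, 1.99], [-2.66, 2.66]. Speed limits (rad/s): [2.57, 2.57, 3.14, 3.14, 3.14, 3.14, 3.14].

## Interface

Orientations are given as a 3x3 rotation matrix whose columns are the frame's x, y, z axes.
In Python, from rig import * gives the robot as it stands. Calls block until the motion is done:
- movep(position, orientation): joint-space move of the TCP to a pose.
- move_l(position, attitude=None, feed=0.15, until_force=None): straight line of the TCP; attitude=None keeps the orientation; feed is the mean speed in m/s. With until_force (N) it stops when the force on the tool has changed by that much, and returns True; else False.
- move_joints(angles): joint-space move.
- command_gripper(opening, newtons=None): finger opening in m; newtons is the grip in N (None keeps the last); returns when the fingers have stopped.
- sleep(seconds).
- inverse_kinematics(position, orientation): joint angles nearest the present ones, or None.
- sense(): the state.
- camera(name): name is "scene" or "side" or "wrist"; returns (picture, depth): 480x640x3 uint8, red, green, blue; 480x640 float32, m along the optical axis (not along the pixel's ray), 0 where there is no reading.
- camera_params(name): a dict with "K" (3x3 intrinsics, pixels), "dist" ([k1, k2, p1, p2, k3] as OpenCV has them; the pictures are not rectified), "position" and "rotation" of the camera in the world; the wrist camera has in their place "tool_from_camera" (4x4, takes a point from camera to tool coordinates, whose origin is the TCP and whose axes are the tool frame's). Camera axes: x right, y down, z forward; pixel columns grow to the right and rows downward; lengths in m; the calibration is good to about 2 mm. A picture is of the moment at which its call begins: read the wrist's pose just before it. camera_params takes no time and is no camera call.
A pose or a line that the arm cannot do raises Unreachable and nothing moves.
- finish_job(): hands the job in, once; it reports no verdict.
The state is a dict: "time_s": time; "joint_pos": joint angles; "qd": joint speeds; "joint_efforts": joint torques, N m; "position": TCP position; "tcp_rot": TCP orientation; "wrist_force": force on the tool from outside, world axes, zero at the start; "ft_torque": the same for the moment, N m; "finger_gap": finger opening in m.
Only numpy, scipy, OpenCV 4.12 (cv2) and the standard library are available. Lean on these libraries where they do the work, as an engineer would, in place of code of your own. Each camera call takes 0.05 s, during which the arm holds its last target. There are 200 camera calls.

## Task

Close the carving vise on the plaster tablet with its long T-key: take the key from the tool block, lower it down the deep well in the vise's head, feel for the square stem at the bottom without forcing it, seat the socket fully over the stem and turn clockwise until the sprung jaw pad holds the tablet firmly against the end stop, but not so hard that the plaster cracks. Then draw the key out, stand it back in its hole in the tool block and let go, leaving everything else on the bench where it is.

Things in the scene. Friction and masses are not known exactly. Their poses are not given: they have to be found in the camera images.
- key_bar (a point): Centre of the handle bar of the loose steel T-key (0.3 kg, give or take a fifth). The bar is 96 mm long along this point's x, 13 mm thick along y, 14 mm high; z points up along the shank. The key starts standing upright in the large hole of the tool block, its bar 94 mm above the block's top.
- key_foot (a point): Centre of the open foot of the key's square box socket, 157 mm straight below key_bar, same axes. The socket is 30 mm square outside, 21.6 mm square inside (sides along x and y, parallel to the bar) and 22 mm deep; above it the shank is 14 mm round.
- block: Wooden tool block, fixed to the bench, 84 mm (x) by 200 mm (y) by 75 mm high, origin at the centre of its underside. The key's round hole (51 mm wide, 63 mm deep) is at y = -60 mm; in the other half (y = 22 to 84 mm) stand three short tool handles, up to 129 mm above the bench.
- key_hole (a point): Centre of the floor of the key's hole in the tool block, 12 mm above the bench; the hole's mouth is 63 mm above this point.
- vise: Grey cast-iron carving vise, fixed to the bench; origin on the bench under the axis of its well, z up, y from the head to the end stop. Head: a block 96 by 96 mm, 120 mm high, the round well in its middle. Bed: 150 mm wide, 18 mm thick (y = -60 to 190 mm). Jaw and stop rise to 104 mm. Key and vise must not press on each other with over 35 N in all (turning to a proper squeeze takes 10 to 25 N).
- well_mouth (a point): Centre of the well's mouth, on top of the vise's head, 120 mm above the bench; the well is 49 mm wide and 101 mm deep. Axes as the vise's. The stem drives the jaw's cam through a torsion spring (1.5 N m/rad), so at the end turn the key back about 0.2 rad to free it before drawing it out: the jaw stays put.
- stem_shoulder (a point): Centre of the flat shoulder of the 20 mm square steel stem in the well, 40 mm above the bench; its round nose rises 4 mm above it. Axes as the vise's, not the stem's: the stem's angle is not measured and differs each time (being square, a quarter turn finds it). More than about 0.09 rad off, the key's foot stands on the shoulder; seated, it is 18 mm below it.
- pad: Sprung, cork-faced jaw pad, 74 mm wide, 70 mm high; origin on its back face, 20 mm above the bench; axes as the vise's, its face 10 mm on the +y side. Turning the stem clockwise moves it towards the stop by 8 mm per rad; it stays where left. Key and stem have up to 0.2 rad of play. The pad's springs (5 N/mm) give at most 4.5 mm.
- stop: End stop of the vise, 108 mm wide, 74 mm high above the bed, bolted down at a place that differs by a few mm; origin at its foot, its upright face 15 mm on the origin's -y side.
- tablet_centre (a point): Centre of the loose plaster tablet, a cast bar of 2 by 2 squares standing on edge on the vise's bed just before the stop: 64 mm (x) by 22 mm thick (y) by 72 mm high (z).
- tablet: The same tablet; origin at the centre of its underside. Held firmly is a squeeze of 3 to 15 N, best 8 N; above 15 N it cracks. The stem drags with a steady 0.12 N m; once the tablet meets the stop, the torque needed at the key climbs by 0.008 N m per newton of squeeze (8 N is about 0.25 rad of turn past first squeeze).
- knife: Bystander: carving knife lying on the mat, wooden handle, about 140 mm long; origin under its middle.
- bar0: Bystander: small cast bar, 46 by 46 by 16 mm, lying flat.
- bar1: Bystander: small dark wooden bar, 46 by 46 by 16 mm, lying flat.
- bar2: Bystander: small cast bar, 46 by 46 by 16 mm, lying flat.
- tumbler: Bystander: glass tumbler, 64 mm wide, 75 mm high; origin under its centre.
- brush_can: Bystander: brass can with brushes, 84 mm wide, about 190 mm high with its brushes.
- pencil_can: Bystander: brass can with pencils, 68 mm wide, about 175 mm high with its pencils.
- pin_box: Bystander: clear open box with brass pins, 100 by 75 by 30 mm.
There are look-alikes about, which are no part of the job. What is meant by the part that bears key_bar is not turquoise, and is the smaller of those in its own colour.

How it is judged:
By the outcome, as a careful person would: the job done as asked, in the order asked, and still so for the second after the job is handed in, with the robot touching nothing.
It also fails if it takes over 67 s, if anything falls off the work surface, if the arm or the gripper's body presses on something with over 40 N, if the wrist force passes 120 N, or if a joint passes its speed limit or range.

## Working session

There is one attempt and no reset: what is moved stays moved. The work goes in short steps, each a Python script; the robot and the scene stay as the last script left them, time stands still between calls to the robot, and variables do not carry over. Pictures are saved under pics/ and viewed, about 8 in all and at most 12, crops included, and the job is handed in when it is done.

```bash
ls; mkdir -p pics; python3 - <<'E'
from rig import *
import cv2, numpy as np
for n in("scene","side"):
    im,d=camera(n); cv2.imwrite(f"pics/{n}0.png",im[:,:,::-1]); np.save(f"{n}_d.npy",d); p=camera_params(n); print(n,p)
print(camera_params("wrist")); print(sense())
E
```

```text
pics
scene {'K': array([[564.55413191,   0.        , 322.74520957],
       [  0.        , 564.55413191, 231.75199889],
       [  0.        ,   0.        ,   1.        ]]), 'dist': array([-0.06150086,  0.        ,  0.        ,  0.        ,  0.        ]), 'position': array([ 1.16722345, -0.22461217,  1.06454804]), 'rotation': array([[ 0.40056283,  0.7585867 , -0.51390236],
       [ 0.91612418, -0.34155822,  0.20989157],
       [-0.01630663, -0.55487314, -0.83177514]])}
side {'K': array([[453.57418603,   0.        , 312.00007359],
       [  0.        , 453.57418603, 245.40431544],
       [  0.        ,   0.        ,   1.        ]]), 'dist': array([0.03142828, 0.        , 0.        , 0.        , 0.        ]), 'position': array([ 0.25869681, -0.43431767,  0.77138584]), 'rotation': array([[ 0.82092497, -0.43833527,  0.36598414],
       [-0.57086748, -0.61439443,  0.54463732],
       [-0.01387513, -0.65603481, -0.75460308]])}
{'K': array([[409.63465113,   0.        , 319.75008237],
       [  0.        , 409.63465113, 238.2083817 ],
       [  0.        ,   0.        ,   1.        ]]), 'dist'
[... 545 characters left out ...]
4097607, -0.08228179]), 'qd': array([-0.00157483, -0.00175821, -0.00047282, -0.00277462,  0.00056941,
       -0.0003199 , -0.00029484]), 'joint_efforts': array([ 1.52406225e-03, -5.11509776e+01, -4.67321137e-02, -2.38389766e+01,
        1.07408859e-02,  4.30668777e-03, -1.96478277e-05]), 'position': array([ 0.29447731, -0.6068643 ,  0.25536268]), 'tcp_rot': array([[-8.16347630e-04,  8.99665545e-01,  4.36579020e-01],
       [ 1.52495169e-03,  4.36579778e-01, -8.99664255e-01],
       [-9.99998504e-01, -6.86768701e-05, -1.72834736e-03]]), 'wrist_force': array([-0.09285417,  0.30489351,  0.0522479 ]), 'ft_torque': array([-0.01502198,  0.01502226,  0.01503333]), 'finger_gap': 0.08515250168381451}
```

View pics/scene0.png

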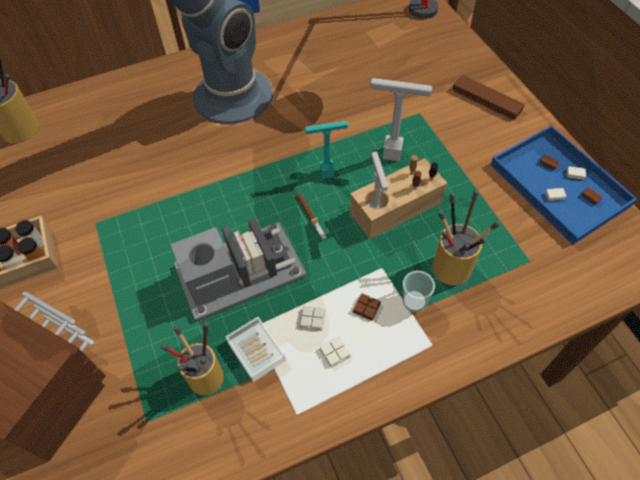

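View pics/side0.png

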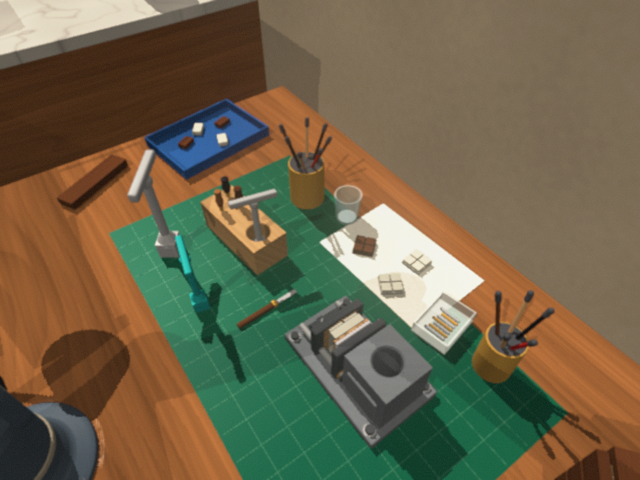

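Scene view: candidates are the turquoise key (327,130), the large steel key standing loose (400,88), and the small steel key in the tool block (379,172). The key I want is steel, the smaller one, and in the block, so (379,172). The vise head is at (205,255), with the tablet at (250,250). Next I'll measure these with depth.

```bash
cat > h.py <<'E'
from rig import *
import cv2, numpy as np
def pose(name):
    p=camera_params(name)
    if name=="wrist":
        s=sense(); T=np.eye(4);T[:3,:3]=s["tcp_rot"];T[:3,3]=s["position"];T=T@p["tool_from_camera"]
        return p["K"],p["dist"],T[:3,:3],T[:3,3]
    return p["K"],p["dist"],p["rotation"],p["position"]
def rays(P,uv):
    K,D,R,t=P; n=cv2.undistortPoints(np.asarray(uv,float).reshape(-1,1,2),K,D)[:,0]
    return np.c_[n,np.ones(len(n))]@R.T
def onplane(P,uv,z):
    r=rays(P,uv); return P[3]+r*((z-P[3][2])/r[:,2])[:,None]
def cloud(P,d):
    v,u=np.mgrid[:480,:640]; r=rays(P,np.c_[u.ravel(),v.ravel()])
    X=P[3]+r*d.reshape(-1,1); X[d.ravel()==0]=np.nan; return X.reshape(480,640,3)
def proj(P,X):
    K,D,R,t=P; return cv2.projectPoints((np.asarray(X,float).reshape(-1,3)-t)@R,np.zeros(3),np.zeros(3),K,D)[0][:,0]
def rect(X):
    (c,s,a)=cv2.minAreaRect((X[:,:2]*1000).astype(np.float32)); return np.round(c,1),np.round(s,1),round(a,1)
E
python3 - <<'E'
from h import *
for n in("scene","side"):
    P=pose(n); im=cv2.imread(f"pics/{n}0.png"); C=cloud(P,np.load(f"{n}_d.npy")); hsv=cv2.cvtColor(im,cv2.COLOR_BGR2HSV)
    z=C[...,2]; print(n)
    pix={"scene":dict(key=(379,172),head=(185,250),block=(415,200),tab=(252,250),mat=(150,250)),"side":dict(key=(252,200),head=(410,360),block=(275,240),tab=(345,335),mat=(250,420))}[n]
    for k,(u,v) in pix.items(): print(k,C[v,u].round(3),hsv[v,u])
    # connected comps of height bands
    for lab,lo,hi in(("keybar",.155,.19),("head",.113,.127),("blocktop",.069,.081),("jaw",.098,.11)):
        m=((z>lo)&(z<hi)).astype(np.uint8); N,L,S,c=cv2.connectedComponentsWithStats(m)
        for i in range(1,N):
            if S[i,4]>60: q=C[L==i]; print(lab,S[i,4],c[i].round(),rect(q),np.median(q[:,2]).round(4),hsv[L==i].mean(0).round())
E
```

```text
scene
key [0.531 0.162 0.176] [ 20   8 189]
head [ 0.513 -0.253  0.123] [ 80   5 144]
block [0.556 0.247 0.065] [ 16 124 109]
tab [ 0.546 -0.128  0.089] [ 23  26 203]
mat [ 0.4   -0.329  0.006] [ 76 140 124]
keybar 317 [630.   7.] (array([ 286.5, 1042.3]), array([108.7,  32.7]), 0.4) 0.1696 [ 22.  28. 108.]
keybar 883 [222.  53.] (array([ 37. , -15.1]), array([165.7,  88.2]), 70.5) 0.1769 [98. 50. 63.]
keybar 102 [398. 105.] (array([370.9, 290.4]), array([20.2, 13.4]), 43.0) 0.171 [ 23.  25. 100.]
keybar 269 [325. 127.] (array([356.1, 121.9]), array([95. , 17.2]), 75.8) 0.163 [ 86. 160. 140.]
keybar 299 [379. 171.] (array([524.1, 164.3]), array([16.8, 98.6]), 77.4) 0.1756 [ 29.  14. 160.]
keybar 63 [490. 228.] (array([740.9, 294.7]), array([21. ,  8.7]), 57.4) 0.1745 [52. 75. 86.]
keybar 5975 [ 26. 366.] (array([ 640.3, -545.1]), array([133.5, 266.9]), 85.2) 0.1702 [ 11. 155. 105.]
keybar 61 [205. 331.] (array([ 720.8, -264.3]), array([15.3,  7.8]), 81.7) 0.1775 [55. 72. 60.]
head 232 [620.  17.] (array([ 261.8, 1048.7]), array([ 15.3, 172.7]), 88.9) 0.1192 [ 13. 159.  57.]
head 232 
[... 5501 characters left out ...]
), 0.1) 0.1041 [ 18.  78. 123.]
jaw 1079 [125.  49.] (array([ 629.2, 1048. ]), array([ 19., 838.]), 90.0) 0.1041 [ 13. 166.  69.]
jaw 509 [306. 167.] (array([712.5, 256.9]), array([81.8, 86.1]), 85.5) 0.1083 [ 15.  96. 105.]
jaw 588 [359. 338.] (array([ 532.7, -161.4]), array([107.6,  17.3]), 1.3) 0.1031 [25. 14. 77.]
jaw 125 [390. 355.] (array([ 547.2, -218.3]), array([20.8, 47.8]), 36.7) 0.1039 [29. 12. 64.]
jaw 277 [383. 387.] (array([ 511.7, -252. ]), array([ 68.5, 134.8]), 46.8) 0.1035 [41.  9. 61.]
jaw 313 [ 31. 452.] (array([ 50.7, -24.9]), array([93.2, 21.2]), 64.6) 0.1039 [101.  44.  40.]
jaw 88 [580. 470.] (array([ 646.1, -487. ]), array([24.3,  3.5]), 37.8) 0.1058 [ 11. 175.  69.]
```

```bash
python3 - <<'E'
from h import *
from scipy.spatial.transform import Rotation as Ro
T=camera_params("wrist")["tool_from_camera"]; best=None
q0=sense()["joint_pos"]
for a in range(0,360,15):
    Rc=Ro.from_euler('z',a,degrees=True).as_matrix()@np.diag([1,-1,-1.])
    for z in(.31,):
        R=Rc@T[:3,:3].T; p=np.array([.536,-.215,z])-R@T[:3,3]
        q=inverse_kinematics(p,R)
        if q is not None:
            c=np.abs(np.array(q)-q0).max(); tip=p+R[:,0]*.025
            if best is None or c<best[0]: best=(c,a,p,R,tip)
print(best)
movep(best[2],best[3]); sleep(.3)
P=pose("wrist"); im,d=camera("wrist"); cv2.imwrite("pics/w1.png",im[:,:,::-1]); np.savez("w1.npz",d=d,K=P[0],D=P[1],R=P[2],t=P[3])
s=sense();print(s["time_s"],s["position"],P[3])
E
```

```text
(np.float64(0.3586758980790837), 330, array([ 0.51799829, -0.24888284,  0.17604226]), array([[ 0.15110323,  0.47777101,  0.86539163],
       [ 0.25854762,  0.82586767, -0.50109453],
       [-0.95410741,  0.29946195,  0.00126472]]), array([ 0.52177587, -0.24241915,  0.15218958]))
2.0417 [ 0.51793796 -0.2492797   0.17609256] [ 0.53621351 -0.21537189  0.31001497]
```

View pics/w1.png

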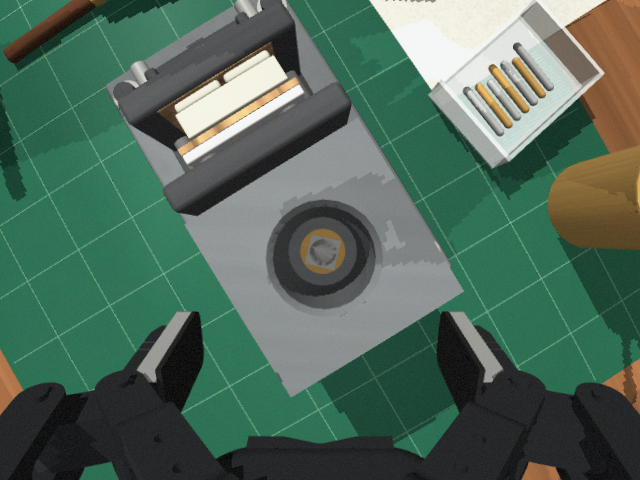

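The wrist view shows the head, the well at (323,252) with the square stem inside, and the jaw, pad, tablet and stop around (235,110). I'll enlarge the stem and the jaw gap, and measure in the vise frame.

```bash
python3 - <<'E'
from h import *
f=np.load("w1.npz"); P=(f["K"],f["D"],f["R"],f["t"]); im=cv2.imread("pics/w1.png"); C=cloud(P,f["d"]); z=C[...,2]
m=((z>.113)&(z<.127)).astype(np.uint8); N,L,S,c=cv2.connectedComponentsWithStats(m)
for i in range(1,N):
    if S[i,4]>500: print("head",c[i],rect(C[L==i]),np.median(z[L==i]))
# rectify views: top-down maps; stem plane z=.044/.04, jaw plane z=.09
def top(zp,cx,cy,yaw,half,n):
    g=np.linspace(-half,half,n); X,Y=np.meshgrid(g,-g); c,s=np.cos(yaw),np.sin(yaw)
    W=np.stack([cx+c*X-s*Y,cy+s*X+c*Y,np.full_like(X,zp)],-1); p=proj(P,W).astype(np.float32).reshape(n,n,2)
    return cv2.remap(im,p,None,cv2.INTER_CUBIC)
yaw=np.radians(1.3); A=top(.04,.534,-.2275,yaw,.02,390); B=top(.092,.534,-.130,yaw,.06,390)
cv2.imwrite("pics/top1.png",np.hstack([A,B]))
# y profile along jaws at x=.534 in vise frame
v=np.array([-np.sin(yaw),np.cos(yaw)]);u=np.array([np.cos(yaw),np.sin(yaw)])
for x in(-.02,0,.02):
    ys=np.arange(.045,.16,.002); r=[]
    q=(C[...,:2]-[.534,-.2275]); Y=q@v; X=q@u
    for y in ys:
        k=(abs(X-x)<.004)&(abs(Y-y)<.001); r.append(f"{y*1000:.0f}:{np.nanmax(z[k])*1000:.0f}" if k.any() else f"{y*1000:.0f}:-")
    print(x,*r)
E
```

```text
head [323.94343452 257.05581923] (array([ 533.5, -224.4]), array([96.7, 96.9]), 1.5) 0.11865527684287808
-0.02 45:120 47:120 49:120 51:120 53:- 55:- 57:- 59:- 61:102 63:104 65:104 67:104 69:104 71:104 73:104 75:104 77:103 79:- 81:94 83:95 85:95 87:95 89:95 91:95 93:94 95:90 97:90 99:90 101:90 103:90 105:90 107:90 109:91 111:90 113:88 115:89 117:89 119:92 121:93 123:93 125:92 127:93 129:93 131:93 133:92 135:92 137:90 139:- 141:- 143:- 145:- 147:- 149:- 151:- 153:- 155:- 157:- 159:-
0 45:121 47:120 49:120 51:121 53:- 55:- 57:- 59:- 61:102 63:104 65:104 67:105 69:105 71:105 73:104 75:104 77:103 79:- 81:91 83:96 85:96 87:96 89:95 91:95 93:95 95:90 97:90 99:90 101:90 103:90 105:90 107:90 109:90 111:90 113:89 115:88 117:88 119:91 121:92 123:92 125:92 127:93 129:92 131:93 133:92 135:92 137:90 139:- 141:- 143:- 145:- 147:- 149:- 151:- 153:- 155:- 157:- 159:-
0.02 45:121 47:121 49:121 51:120 53:- 55:- 57:- 59:- 61:102 63:103 65:105 67:105 69:104 71:104 73:104 75:104 77:103 79:- 81:90 83:95 85:96 87:95 89:96 91:95 93:95 95:90 97:90 99:91 101:90 103:91 105:91 107:91 109:91 111:90 113:90 115:89 117:88 119:92 121:92 123:92 125:92 127:92 129:92 131:92 133:92 135:92 137:90 139:- 141:- 143:- 145:- 147:- 149:- 151:- 153:- 155:- 157:- 159:-
```

View pics/top1.png

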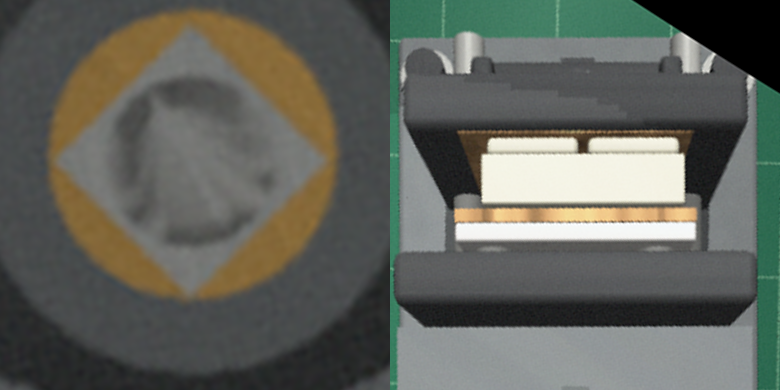

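Seen in the rectified crop, the stem is a 28.2 mm diagonal diamond, so its sides lie about 45° to the vise axes. The pad (cork, row 207) is nearly at the tablet, and the tablet is about 3 mm short of the stop. The wrist camera puts the head 3 mm from where the fixed cameras do, so I'll take a turned second view to cancel the bias and plan the joint-7 range.

```bash
python3 - <<'E'
from h import *
from scipy.spatial.transform import Rotation as Ro
def down(yaw): # tool x down, tool z at yaw
    z=np.array([np.cos(yaw),np.sin(yaw),0]); x=np.array([0,0,-1.]); return np.c_[x,np.cross(z,x),z]
# key yaw k -> tool z = k+90 or k-90
for nm,p,ks in(("grasp",(.524,.1645,.175),[-12.6]),("well",(.534,-.226,.33),[46.3,-43.7]),("wellend",(.534,-.226,.21),[46.3-80,-43.7-80])):
    for k in ks:
        for o in(90,-90):
            q=inverse_kinematics(np.array(p),down(np.radians(k+o))); print(nm,k,o,None if q is None else np.round(q,2))
T=camera_params("wrist")["tool_from_camera"]
ok=[]
for a in range(0,360,10):
    Rc=Ro.from_euler('z',a,degrees=True).as_matrix()@np.diag([1,-1,-1.]); R=Rc@T[:3,:3].T; p=np.array([.536,-.215,.31])-R@T[:3,3]
    q=inverse_kinematics(p,R)
    if q is not None: ok.append((a,round(q[6],2)))
print(ok)
best=min(ok,key=lambda t:abs((t[0]-150+180)%360-180)); a=best[0]; print("use",a)
Rc=Ro.from_euler('z',a,degrees=True).as_matrix()@np.diag([1,-1,-1.]); R=Rc@T[:3,:3].T; p=np.array([.536,-.215,.31])-R@T[:3,3]
move_l(np.array(sense()["position"])+[0,0,.04]); movep(p,R); sleep(.3)
P=pose("wrist"); im,d=camera("wrist"); cv2.imwrite("pics/w2.png",im[:,:,::-1]); np.savez("w2.npz",d=d,K=P[0],D=P[1],R=P[2],t=P[3])
print(sense()["time_s"])
# brass ring centre (around stem) in both pictures, and head rect
for n in("w1","w2"):
    f=np.load(n+".npz"); P=(f["K"],f["D"],f["R"],f["t"]); im=cv2.imread(f"pics/{n}.png"); C=cloud(P,f["d"]); zz=C[...,2]
    hsv=cv2.cvtColor(im,cv2.COLOR_BGR2HSV); c0=proj(P,[[.534,-.226,.04]])[0]
    m=cv2.inRange(hsv,(12,90,90),(28,255,255)); M=np.zeros_like(m); cv2.circle(M,tuple(int(v) for v in c0),40,255,-1); m&=M
    pts=cv2.findNonZero(m)[:,0]; (c,r)=cv2.minEnclosingCircle(pts)
    print(n,"ring px",c,r,onplane(P,[c],.04)); X=C[(zz>.113)&(zz<.127)]; X=X[np.linalg.norm(X[:,:2]-[.534,-.226],axis=1)<.075]; print(rect(X),np.median(X[:,2]))
E
```

```text
grasp -12.6 90 [ 0.24  0.48 -0.81  1.89  0.42  0.96  0.59]
grasp -12.6 -90 [-0.24  0.36 -0.18  1.91  0.08  0.88 -2.25]
well 46.3 90 [ 1.1   0.44 -1.06  1.63  0.4   1.31  2.35]
well 46.3 -90 [ 0.52  0.27 -0.24  1.66  0.07  1.22 -0.5 ]
well -43.7 90 [ 0.84  0.32 -0.65  1.64  0.21  1.25  0.95]
well -43.7 -90 [ 0.32  0.26  0.01  1.67 -0.    1.21 -2.  ]
wellend -33.7 90 [ 0.83  0.44 -0.66  1.79  0.31  1.02  1.03]
wellend -33.7 -90 [ 0.27  0.36  0.08  1.82 -0.03  0.96 -1.8 ]
wellend -123.7 90 [ 0.53  0.37 -0.26  1.81  0.11  0.98 -0.36]
wellend -123.7 -90 [ 1.08  0.58 -1.06  1.78  0.56  1.12  2.39]
[(0, np.float64(0.42)), (10, np.float64(0.53)), (20, np.float64(0.65)), (30, np.float64(0.76)), (40, np.float64(0.87)), (50, np.float64(0.99)), (60, np.float64(1.1)), (70, np.float64(1.21)), (80, np.float64(1.32)), (90, np.float64(1.44)), (100, np.float64(1.55)), (110, np.float64(1.66)), (120, np.float64(1.77)), (130, np.float64(1.89)), (140, np.float64(2.01)), (150, np.float64(2.05)), (160, np.float64(2.19)), (170, np.float64(2.34)), (180, np.float64(2.5)), (190, np.float64(-2.43)), (200, np.float64(-2.23)), (210, np.float64(-2.58)), (220, np.float64(-2.39)), (230, np.float64(-2.15)), (240, np.float64(-1.9)), (250, np.float64(-1.62)), (260, np.float64(-1.33)), (270, np.float64(-1.06)), (280, np.float64(-0.81)), (290, np.float64(-0.59)), (300, np.float64(-0.4)), (310, np.float64(-0.23)), (320, np.float64(-0.08)), (330, np.float64(0.05)), (340, np.float64(0.18)), (350, np.float64(0.3))]
use 150
4.55
w1 ring px (322.1739196777344, 250.86956787109375) 22.458837509155273 [[ 0.53364738 -0.22335234  0.04      ]]
(array([ 533.5, -224.4]), array([96.7, 96.9]), 1.5) 0.11865527684287808
w2 ring px (312.6448669433594, 222.8060760498047) 22.530664443969727 [[ 0.53374691 -0.22322217  0.04      ]]
(array([ 533.5, -224.3]), array([97. , 96.8]), 1.4) 0.11867474579899767
```

Both wrist yaws agree on the well: (0.5336, -0.2238). The wrist camera is therefore unbiased and the fixed cameras are 3 mm off there. Next I'll view the key with the wrist camera.

```bash
cat >> h.py <<'E'
from scipy.spatial.transform import Rotation as Ro
def down(yaw):
    z=np.array([np.cos(yaw),np.sin(yaw),0]); x=np.array([0,0,-1.]); return np.c_[x,np.cross(z,x),z]
def campose(a,c):
    T=camera_params("wrist")["tool_from_camera"]
    R=Ro.from_euler('z',a,degrees=True).as_matrix()@np.diag([1,-1,-1.])@T[:3,:3].T; return np.array(c)-R@T[:3,3],R
E
python3 - <<'E'
from h import *
move_l(np.array(sense()["position"])+[0,0,.08],feed=.3)
movep(*campose(77.4,(.524,.1645,.40))); sleep(.3)
P=pose("wrist"); im,d=camera("wrist"); np.savez("w3.npz",d=d,K=P[0],D=P[1],R=P[2],t=P[3])
C=cloud(P,d); z=C[...,2]
near=np.linalg.norm(C[...,:2]-[.524,.1645],axis=-1)<.06
X=C[near&(z>.168)&(z<.185)]; print("bar",len(X),rect(X),np.median(X[:,2]),X[:,:2].mean(0))
X=C[(z>.066)&(z<.082)]; X=X[np.linalg.norm(X[:,:2]-[.518,.226],axis=1)<.13]; print("block",rect(X),np.median(X[:,2]))
print(sense()["time_s"]); c=proj(P,[.524,.1645,.176])[0]; print(c)
cv2.imwrite("pics/w3.png",im[:,:,::-1])
E
```

```text
bar 3929 (array([524.8, 169.9]), array([12.9, 95.2]), 77.3) 0.1744109076230597 [0.52415708 0.16975908]
block (array([518.7, 229.8]), array([ 84.7, 201.4]), 6.7) 0.07384558482627612
6.6167
[320.80538941 241.05151341]
```

View pics/w3.png

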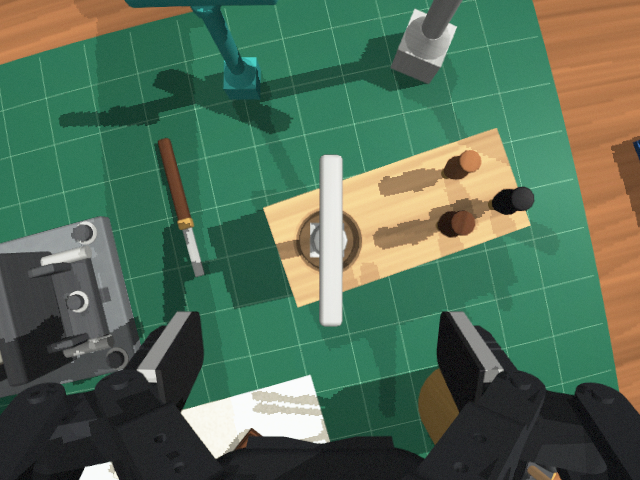

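The crop confirms it: the grey bar at (331,240) stands in the block's round hole, centre (0.5248, 0.1698), yaw −12.7°. The hole computed from the block is (0.5257, 0.1702), which agrees. I'll grasp, lift and carry.

```bash
python3 - <<'E'
from h import *
k=np.radians(-12.7); R=down(k+np.pi/2); c=np.array([.5250,.1699])
movep([*c,.235],R); move_l([*c,.175],R,feed=.1); command_gripper(0.0,100); s=sense(); print("gap",s["finger_gap"],s["wrist_force"],s["position"])
sleep(.2)
if s["finger_gap"]>.009:
    print(move_l([*c,.33],R,feed=.12)); sleep(.2); s=sense(); print(s["wrist_force"],s["ft_torque"],s["finger_gap"])
    ky=np.radians(-43.7); move_l([.5336,-.2238,.33],down(ky+np.pi/2),feed=.25); sleep(.4)
    s=sense(); print(s["time_s"],s["position"],s["wrist_force"],s["ft_torque"],s["joint_pos"])
for n in("scene","side"):
    im,d=camera(n); cv2.imwrite(f"pics/{n}1.png",im[:,:,::-1]); np.save(f"{n}1_d.npy",d)
a=cv2.imread("pics/scene1.png")[140:360,90:330];b=cv2.imread("pics/side1.png")[200:420,270:510]
cv2.imwrite("pics/held.png",cv2.resize(np.hstack([a,b]),None,fx=1.65,fy=1.65,interpolation=cv2.INTER_CUBIC))
E
```

```text
gap 0.011053948567928174 [-0.66707396 -1.4499492   3.14275142] [0.52516468 0.16971396 0.17536197]
False
[ 0.02128215 -1.33901266 -2.19851589] [ 0.00346392 -0.03347663 -0.02089798] 0.011522887468081033
12.425 [ 0.53361667 -0.22364542  0.33003529] [ 0.38774958 -0.34826487 -2.69070963] [ 0.0715869  -0.01961429  0.00940047] [ 0.98006689  0.3736797  -0.86728328  1.63601009  0.29582285  1.269936
  0.86652956]
```

View pics/held.png

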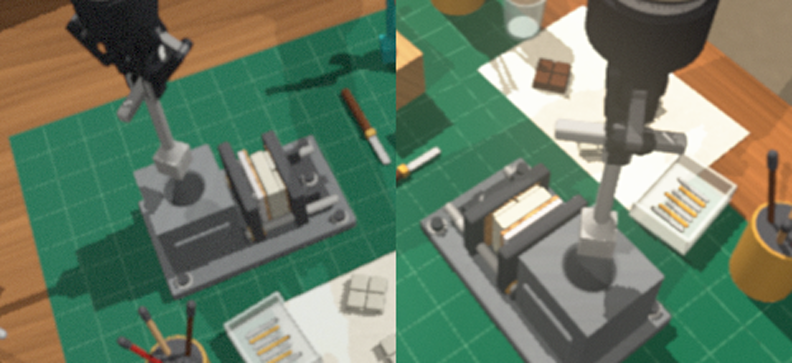

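The key is held over the well, foot at about (170,160) in the left crop and (600,235) in the right. I'll check the shank's tilt and the foot's position from the depth clouds.

```bash
python3 - <<'E'
from h import *
for n in("scene","side"):
    P=pose(n); C=cloud(P,np.load(f"{n}1_d.npy")).reshape(-1,3)
    q=C[np.linalg.norm(C[:,:2]-[.534,-.226],axis=1)<.03]
    sh=q[(q[:,2]>.2)&(q[:,2]<.29)]; zb=np.arange(.2,.29,.01)
    mid=np.array([np.r_[np.median(sh[(sh[:,2]>=a)&(sh[:,2]<a+.01),:2],axis=0)] for a in zb])
    v=P[3][:2]-[.534,-.225]; v/=np.linalg.norm(v)
    sl=[np.polyfit(zb+.005,mid[:,i],1) for i in(0,1)]
    print(n,"slope dx/dz,dy/dz",[round(s[0],3) for s in sl],"at z=.3",[np.polyval(s,.3).round(4) for s in sl],"view dir",v.round(2),"pred axis",[round(np.polyval(sl[i],.25)-v[i]*.006,4) for i in(0,1)])
    so=q[(q[:,2]>.165)&(q[:,2]<.195)]; print(" socket",rect(so),so[:,2].min())
E
```

```text
scene slope dx/dz,dy/dz [np.float64(-0.012), np.float64(-0.002)] at z=.3 [np.float64(0.5372), np.float64(-0.2255)] view dir [1. 0.] pred axis [np.float64(0.5317), np.float64(-0.2254)]
 socket (array([ 542.9, -224.9]), array([23. , 42.5]), 2.3) 0.16531720691446117
side slope dx/dz,dy/dz [np.float64(0.009), np.float64(0.011)] at z=.3 [np.float64(0.5298), np.float64(-0.2297)] view dir [-0.8  -0.61] pred axis [np.float64(0.5341), np.float64(-0.2266)]
 socket (array([ 533.8, -226.7]), array([30.6, 29.9]), 46.3) 0.16510376906026691
```

Tilt is under 0.012 and the offset about 1 mm. I'll lower it with force guards.

```bash
python3 - <<'E'
from h import *
R=down(np.radians(-43.7)+np.pi/2); xy=[.5336,-.2238]
def st(t): s=sense(); print(t,round(s["time_s"],2),s["position"].round(4),s["wrist_force"].round(2),s["ft_torque"].round(3),round(s["finger_gap"],4)); return s
h=move_l([*xy,.213],R,feed=.07,until_force=6); st(("upper",h))
if not h:
    h=move_l([*xy,.1845],R,feed=.02,until_force=6); sleep(.1); st(("lower",h))
E
```

```text
('upper', False) 14.35 [ 0.5338 -0.2238  0.2134] [ 0.32  0.57 -2.06] [0.017 0.027 0.029] 0.0116
('lower', False) 16.02 [ 0.534  -0.2238  0.1852] [-0.33 -0.38  6.1 ] [-0.163  0.29  -0.015] 0.011
```

Seated: TCP is at 0.1852, so the foot is about 0.022. I'll ease the load and turn clockwise in small steps, watching the torque.

```bash
cat >> h.py <<'E'
XY=np.array([.5338,-.2238])
def turn(a0,a1,step=.05,z=.1850,tmax=.16,fmax=14,wait=.06):
    """key angle clockwise from -43.7 deg, a0->a1; returns last angle"""
    a=a0; n=max(1,int(np.ceil(abs(a1-a0)/step)))
    for a in np.linspace(a0,a1,n+1)[1:]:
        move_l([*XY,z],down(np.radians(46.3)-a)); sleep(wait)
        S=[]; 
        for _ in range(4): S.append(sense()); sleep(.01)
        t=np.mean([s["ft_torque"] for s in S],0); f=np.mean([s["wrist_force"] for s in S],0); s=S[-1]
        print(f"{a:.3f} t={s['time_s']:.2f} T={t.round(3)} F={f.round(1)} q7={s['joint_pos'][6]:.2f} p={(s['position']*1e4).round(0)}")
        if abs(t[2])>tmax or np.linalg.norm(f)>fmax: print("stop"); break
    return a
E
python3 - <<'E'
from h import *
turn(0,0); turn(0,.4,.1)
E
```

```text
0.000 t=16.36 T=[-0.165  0.121 -0.001] F=[-0.2 -0.5  3.9] q7=0.76 p=[ 5339. -2239.  1852.]
0.100 t=16.70 T=[-0.389 -0.066  0.054] F=[-0.1 -1.1  3.9] q7=0.67 p=[ 5341. -2240.  1852.]
0.200 t=17.04 T=[-0.563 -0.18   0.08 ] F=[ 0.3 -1.4  4.9] q7=0.58 p=[ 5341. -2240.  1852.]
0.300 t=17.38 T=[-0.599 -0.238  0.066] F=[ 0.6 -1.8  5.2] q7=0.50 p=[ 5341. -2240.  1852.]
0.400 t=17.73 T=[-0.662 -0.314  0.078] F=[ 1.  -2.2  5.5] q7=0.41 p=[ 5340. -2239.  1852.]
```

```bash
cat >> h.py <<'E'
def jaws():
    """pad/tablet/stop edges from scene+side: median y (vise frame) of pixel classes near top, x within 25 mm"""
    yaw=np.radians(1.45); v=np.array([-np.sin(yaw),np.cos(yaw)]);u=np.array([np.cos(yaw),np.sin(yaw)])
    for n in("scene","side"):
        P=pose(n); im,d=camera(n); C=cloud(P,d); hsv=cv2.cvtColor(im,cv2.COLOR_RGB2HSV)
        q=C[...,:2]-[.534,-.2275]; X=q@u; Y=q@v; z=C[...,2]
        k=(abs(X)<.028)&(z>.083)&(z<.1)&(Y>.074)&(Y<.14); white=k&(hsv[...,1]<70)&(hsv[...,2]>150); cork=k&(hsv[...,1]>90)&(hsv[...,0]<28)
        o=[]
        for m in(white,cork): 
            h,_=np.histogram(Y[m]*1000,np.arange(76,140,2)); o.append(h)
        print(n,"white",*o[0],"| cork",*o[1])
E
python3 - <<'E'
from h import *
jaws(); turn(.4,.8,.1); jaws(); print(sense()["finger_gap"])
im,d=camera("side"); cv2.imwrite("pics/side2.png",im[:,:,::-1])
E
```

```text
scene white 0 0 15 22 24 24 9 0 26 22 19 24 21 23 22 19 22 23 16 12 0 0 0 0 0 0 0 0 0 0 0 | cork 0 0 0 0 0 0 0 4 0 0 0 0 0 0 0 0 0 0 0 0 0 0 0 0 0 0 0 0 0 0 0
side white 0 0 24 38 33 34 4 3 9 35 35 31 35 29 34 25 23 35 23 21 1 0 0 0 0 0 0 0 0 0 0 | cork 0 0 0 0 0 1 15 9 0 0 0 0 0 0 0 0 0 0 0 6 4 0 0 0 0 0 0 0 0 0 0
0.500 t=18.17 T=[-0.656 -0.357  0.078] F=[ 1.1 -1.9  5.2] q7=0.32 p=[ 5341. -2239.  1852.]
0.600 t=18.51 T=[-0.712 -0.427  0.092] F=[ 1.4 -2.4  5.2] q7=0.23 p=[ 5341. -2239.  1852.]
0.700 t=18.85 T=[-0.703 -0.459  0.097] F=[ 1.5 -2.   5.8] q7=0.15 p=[ 5341. -2239.  1852.]
0.800 t=19.19 T=[-0.785 -0.537  0.088] F=[ 1.8 -2.2  5.7] q7=0.06 p=[ 5341. -2240.  1852.]
scene white 0 0 0 10 24 21 22 14 3 21 22 23 20 21 23 23 20 22 22 24 1 0 0 0 0 0 0 0 0 0 0 | cork 0 0 0 0 0 0 0 0 1 0 0 0 0 0 0 0 0 0 0 0 0 0 0 0 0 0 0 0 0 0 0
side white 0 0 0 23 40 31 34 10 2 8 32 28 38 30 34 34 20 32 25 37 7 0 0 0 0 0 0 0 0 0 0 | cork 0 0 0 0 0 0 0 14 11 0 0 0 0 0 0 0 0 0 0 1 1 0 0 0 0 0 0 0 0 0 0
0.011469140401913306
```

```bash
python3 - <<'E'
from h import *
a=turn(.8,1.15,.05,tmax=.135,wait=.03); jaws()
E
```

```text
0.850 t=19.66 T=[-0.775 -0.512  0.152] F=[ 1.8 -2.7  5.6] q7=0.02 p=[ 5342. -2240.  1852.]
stop
scene white 0 0 0 10 21 24 23 14 2 23 21 23 23 22 21 22 19 23 21 22 2 0 0 0 0 0 0 0 0 0 0 | cork 0 0 0 0 0 0 0 0 0 0 0 0 0 0 0 0 0 0 0 0 0 0 0 0 0 0 0 0 0 0 0
side white 0 0 0 13 37 33 35 9 2 8 31 35 31 34 30 35 24 31 27 36 5 0 0 0 0 0 0 0 0 0 0 | cork 0 0 0 0 0 0 0 15 11 0 0 0 0 0 0 0 0 0 0 1 1 0 0 0 0 0 0 0 0 0 0
```

```bash
python3 - <<'E'
from h import *
a=turn(.85,.85); a=turn(.85,1.1,.05,tmax=.16,wait=.1); jaws()
E
```

```text
0.850 t=20.10 T=[-0.761 -0.508  0.147] F=[ 1.8 -2.2  5.3] q7=0.02 p=[ 5342. -2240.  1852.]
0.892 t=20.48 T=[-0.78  -0.528  0.124] F=[ 1.3 -2.6  5. ] q7=-0.02 p=[ 5342. -2240.  1852.]
0.933 t=20.87 T=[-0.773 -0.505  0.171] F=[ 1.8 -2.3  5.3] q7=-0.06 p=[ 5342. -2240.  1852.]
stop
scene white 0 0 0 10 21 24 24 15 4 22 21 22 25 21 21 21 19 21 24 23 2 0 0 0 0 0 0 0 0 0 0 | cork 0 0 0 0 0 0 0 0 0 0 0 0 0 0 0 0 0 0 0 0 0 0 0 0 0 0 0 0 0 0 0
side white 0 0 0 13 27 22 20 8 1 8 34 31 31 35 30 33 21 33 27 34 7 0 0 0 0 0 0 0 0 0 0 | cork 0 0 0 0 0 0 0 17 13 0 0 0 0 0 0 0 0 0 0 1 1 0 0 0 0 0 0 0 0 0 0
```

```bash
cat >> h.py <<'E'
def avg(n=25):
    T=[];F=[]
    for _ in range(n): s=sense(); T.append(s["ft_torque"]);F.append(s["wrist_force"]); sleep(.01)
    T=np.array(T); print("avg",round(s["time_s"],2),T.mean(0).round(3),"sd",T.std(0).round(3),np.mean(F,0).round(2),"q7",s["joint_pos"][6].round(4), "yaw",np.degrees(np.arctan2(s["tcp_rot"][1,2],s["tcp_rot"][0,2])).round(2),"eff7",s["joint_efforts"][6].round(3)); return T.mean(0)
E
python3 - <<'E'
from h import *
avg()
for a in(.96,1.0):
    move_l([*XY,.185],down(np.radians(46.3)-a)); sleep(.1); avg(15)
E
```

```text
avg 21.18 [-0.797 -0.526  0.159] sd [0.033 0.034 0.05 ] [ 1.6  -2.46  5.14] q7 -0.0584 yaw -6.74 eff7 -0.161
avg 21.65 [-0.782 -0.52   0.162] sd [0.029 0.034 0.054] [ 1.6  -2.11  5.53] q7 -0.082 yaw -8.27 eff7 -0.173
avg 22.12 [-0.806 -0.532  0.176] sd [0.036 0.027 0.059] [ 1.61 -2.32  5.41] q7 -0.1175 yaw -10.56 eff7 -0.171
```

Torque averaged over many samples is 0.176 N m. That is about 7 N from the absolute torque and about 6.4 N from the angle past the knee near 0.8 rad. It's inside 3–15 N and near 8 N, so I'll confirm with one longer average, turn back and draw out.

```bash
python3 - <<'E'
from h import *
avg(50)
for b in(.12,.22):
    move_l([*XY,.185],down(np.radians(46.3)-1.0+b)); sleep(.1); avg(20)
h=move_l([*XY,.215],None,feed=.03,until_force=14); avg(5)
print(h,sense()["position"])
if not h:
    h=move_l([*XY,.33],None,feed=.1,until_force=12); print(h); sleep(.2); avg(10); jaws()
s=sense(); print(s["position"],s["finger_gap"])
E
```

```text
avg 22.54 [-0.807 -0.528  0.171] sd [0.035 0.03  0.056] [ 1.78 -2.4   5.18] q7 -0.1175 yaw -10.56 eff7 -0.171
avg 23.07 [-0.749 -0.498  0.011] sd [0.036 0.025 0.046] [ 1.3  -2.19  5.42] q7 -0.0115 yaw -3.73 eff7 -0.015
avg 23.59 [-0.605 -0.378 -0.004] sd [0.027 0.03  0.044] [ 0.98 -1.62  6.03] q7 0.0772 yaw 2.01 eff7 -0.002
avg 24.78 [ 0.006 -0.007 -0.003] sd [0.028 0.02  0.037] [-0.03 -0.08 -2.57] q7 0.0935 yaw 1.61 eff7 0.0
False [ 0.53359275 -0.22373995  0.21476407]
False
avg 26.37 [ 0.003  0.005 -0.004] sd [0.028 0.025 0.038] [-0.4   0.17 -2.36] q7 0.1635 yaw 1.62 eff7 -0.0
scene white 0 0 0 9 25 24 20 14 4 25 22 20 22 21 25 21 20 21 24 23 3 0 0 0 0 0 0 0 0 0 0 | cork 0 0 0 0 0 0 0 0 0 0 0 0 0 0 0 0 0 0 0 0 0 0 0 0 0 0 0 0 0 0 0
side white 0 0 1 19 33 36 27 13 0 2 27 39 32 32 32 36 22 27 31 33 4 0 0 0 0 0 0 0 0 0 0 | cork 0 0 0 0 0 0 0 19 14 0 1 0 0 0 0 0 0 0 0 2 0 0 0 0 0 0 0 0 0 0 0
[ 0.53376735 -0.2238015   0.32984693] 0.011573112737758847
```

```bash
python3 - <<'E'
from h import *
R=down(np.radians(-12.7)+np.pi/2); c=[.5254,.1700]
move_l([*c,.33],R,feed=.2); sleep(.2)
h=move_l([*c,.185],R,feed=.08,until_force=6); print(h,sense()["position"])
if not h: h=move_l([*c,.1735],R,feed=.02,until_force=3)
s=sense(); print(h,s["time_s"],s["position"],s["wrist_force"])
if s["position"][2]<.178:
    command_gripper(.085); sleep(.1); move_l([*c,.26],R,feed=.12)
    movep(*campose(77.4,(.524,.1645,.40))); sleep(.2)
    P=pose("wrist"); im,d=camera("wrist"); cv2.imwrite("pics/w4.png",im[:,:,::-1]); C=cloud(P,d); z=C[...,2]
    near=np.linalg.norm(C[...,:2]-[.525,.17],axis=-1)<.06
    X=C[near&(z>.165)&(z<.185)]; print("bar",len(X),rect(X),np.median(X[:,2]))
    s=sense(); print(s["time_s"],s["wrist_force"])
E
```

```text
False [0.52563868 0.17009543 0.18539779]
True 31.2417 [0.52536687 0.16990708 0.1753071 ] [ 0.2604762  -0.54687707  4.20301264]
bar 3953 (array([524.5, 170.5]), array([12.9, 95.1]), 77.6) 0.17442120116263676
33.5583 [-0.53611061 -0.266528   -0.53007435]
```

View pics/w4.png

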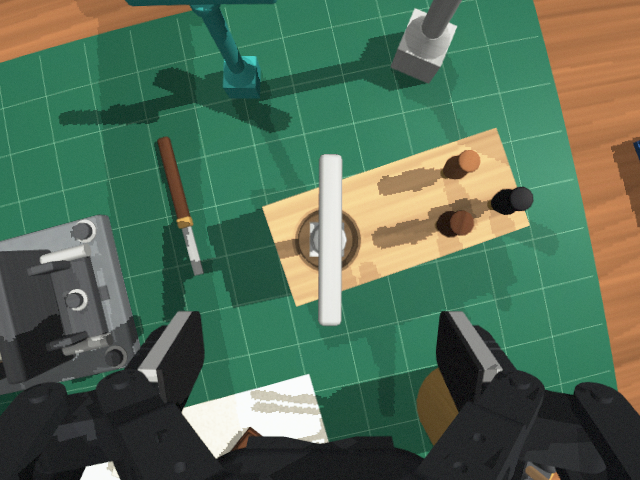

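The key stands upright in its hole (331,240) at its original height, and the bystanders haven't moved. One last look at the jaws from the first wrist pose.

```bash
python3 - <<'E'
from h import *
movep(*campose(330,(.536,-.215,.34))); sleep(.3)
P=pose("wrist"); im,d=camera("wrist"); print(sense()["time_s"])
f=np.load("w1.npz"); P0=(f["K"],f["D"],f["R"],f["t"]); im0=cv2.imread("pics/w1.png")
def top(P,im,zp,cx,cy,yaw,half,n):
    g=np.linspace(-half,half,n); X,Y=np.meshgrid(g,-g); c,s=np.cos(yaw),np.sin(yaw)
    W=np.stack([cx+c*X-s*Y,cy+s*X+c*Y,np.full_like(X,zp)],-1); p=proj(P,W).astype(np.float32).reshape(n,n,2)
    return cv2.remap(im,p,None,cv2.INTER_CUBIC)
a=(.092,.534,-.130,np.radians(1.4),.05,395)
cv2.imwrite("pics/fin.png",np.hstack([top(P0,im0,*a),top(P,im[:,:,::-1].copy(),*a)]))
E
```

```text
35.4167
```

View pics/fin.png

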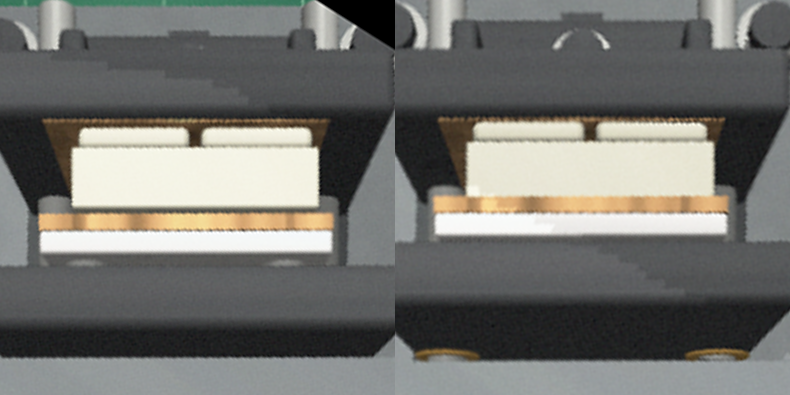

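The pad now touches the tablet, which has moved back to the stop and isn't cracked. The jaw edge advanced from row 265 to 240 (about 6 mm) and the pad from 212 to 196 (about 4 mm). The springs are therefore compressed about 2 mm, roughly 8–10 N, in line with the torque. Handing in.

```bash
python3 -c "
from rig import *
print(sense()['time_s']); print(finish_job())"
```

```text
35.4167
the job is handed in; nothing more can be done
None
```

The vise is closed on the tablet and the key is back in its hole; I handed the job in at 35.4 s of the 67 s allowed. I took the small steel key from the tool block and seated it on the stem, with the foot about 18 mm below the shoulder and 8 N contact. I turned it about 1.0 rad clockwise to 0.17 N m, turned back 0.22 rad until the torque was zero, drew it out and let go.

**Squeeze:** it lies somewhere between 6 and 10 N, against the 3 to 15 N wanted.
- Absolute torque and the turn past first squeeze both give about 6.5 N.
- Pad compression of about 2 mm in the last picture gives 8–10 N.
- Measured against the drag I read while turning (about 0.09 N m, not the stated 0.12), the torque would mean about 10 N.
- Single torque readings scattered by ±0.05 N m, so I went by averages.

**Last checks:** the pad is flush on the tablet, which shows no crack and sits at the stop as far as I can see. The key stands upright at its starting height and within 1 mm of its starting place. The bystanders in the last view of the tool block had not moved; I did not re-check the rest.

**Disagreement:** the fixed cameras placed the vise and key 3 to 5 mm away from where the wrist camera did. I used the wrist camera because two opposite views of the vise agreed to 0.2 mm, and the fit confirmed it.

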